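# Ready the citrus press: guard up, lever into the marked notch

### The job

Make the citrus press ready for the next orange: first fold its flat steel splash guard up until it stands straight upright, and only then throw the press lever out of its rest notch into the notch marked by the long steel tongue, and let it settle there. Leave the guard upright, and do not shift the pitcher, dish, tumbler or spoon.

Things in the scene. Friction and masses are not known exactly. Their poses are not given: they have to be found in the camera images.
- press: orange enamel citrus press, fixed; base 140 (x) by 260 (y) by 18 mm high; origin: centre of the base's underside, z up. Splash guard at its +y end. Column 80 x 85 mm centred 60 mm to -y; head arm from it to +y over a steel cup (r 41 mm, centre y = +30 mm); top 161 mm high (ram rod 188 mm). The lever swings in a plane parallel to its y-z plane on its +x face.
- guard (a joint): fold angle of the splash guard, a flat stainless panel 110 mm wide (along press x), 100 mm from hinge to free edge, 5 mm thick. 0 = flat outwards (to press +y), pi/2 = upright; it can go on to 1.95 (leaning in over the press). Stiff hinge (0.12 N m): stays where it is left. Starts partly folded.
- guard_hinge (a point): middle of the guard's hinge line (parallel to the press's x axis), 127 mm to +y of the press's origin, 22 mm above the table
- guard_edge (a point): middle of the guard's free edge, in mid-thickness, 100 mm from the hinge
- lever (a joint): angle of the lever about its hub (axis along press x): 0 = rest notch (leaning 1.05 rad from upright to press -y), growing as it swings up and over to +y. Sprung detent notches at 0, 0.70 (leaning 0.35 rad to -y) and 1.40 (leaning 0.35 rad to +y); let go, it snaps into the nearest. About 5 N at the handle moves it over the hump to the next notch.
- lever_hub (a point): the lever's pivot, at (50, -60, 120) mm in the press's frame
- lever_grip (a point): grip point on the lever's handle, a black cylindrical bar 22 mm thick, 90 mm long, parallel to press x, 140 mm from the pivot. The lever's steel rod (12 mm thick) meets the bar 9 mm from its +x end; this point is on the bar's axis, 45 mm to press -x of the rod's axis
- lever_pin (a point): the lever's detent pin, on the rod 95 mm from the pivot; it drops into the notches of the orange quadrant plate just in front (+x) of the lever
- marked_notch (a point): place of the lever pin when the lever is in the marked notch. The mark is a long flat level steel tongue (16 mm wide, 26 mm round end) sticking out 53 mm from the quadrant plate to press +x, 20 mm below this point. It is at either the middle or the last (+y) notch; the other of these two has only a round stub 10 mm long. Both are fixed.
- pitcher: white ceramic pitcher, 165 mm high, about 108 mm across, with a handle; origin under its centre; stands loose beyond the press; leave alone
- dish: empty square glass dish 120 x 120 x 40 mm, loose, origin under its centre; leave alone
- tumbler: glass tumbler 100 mm high, 68 mm across, loose, origin under its centre; leave alone
- spoon: stainless straining spoon, 190 mm long along its x, lying on the table between the press and the robot; leave alone

How it is judged:
By the outcome, as a careful person would: the job done as asked, in the order asked, and still so for the second after the job is handed in, with the robot touching nothing.
It also fails if it takes over 58 s, if anything falls off the work surface, if the arm or the gripper's body presses on something with over 40 N, if the wrist force passes 120 N, or if a joint passes its speed limit or range.

### The arm

A 7-joint arm with a two-finger parallel gripper is mounted at the origin on the work surface. World frame = base frame: x ahead of the robot, y to its left, z up, the work surface at z = 0. Lengths are in m, angles in rad, forces in N, time in s.
With the tool pointing down it reaches from about 0.4 to 0.85 m from the base axis. Payload 10.4 kg.
Tool frame: the origin (TCP) lies at the very end of the fingers, on their centre line; the grasp point (between the pads) lies 19 mm behind it; z points along the fingers, y is the line along which they close (so a half turn about z gives the same grasp; the last joint's range is limited). The gripper opens to 87 mm and grips with 3 to 60 N. Pads are 19 mm wide; open, the fingers measure 117 mm over their backs; the gripper's body (75 mm by 190 mm) begins 51 mm behind the grasp point.
Start: joints at [1.179, 0.332, -0.065, 1.46, 0.022, 1.35, -0.088], TCP at [0.225, -0.583, 0.223] pointing down, gripper open.
Joint ranges: [-2.6, 2.6], [-0.5, 2.12], [-1.47, 1.34], [0.16, 2.42], [-1.27, 4.41], [0.06, 2.06], [-2.6, 2.6]. Speed limits (rad/s): [2.22, 2.22, 2.79, 2.79, 3.14, 3.14, 3.14].

### API

Orientations are given as a unit quaternion [x, y, z, w].
In Python, from bench import * gives the robot as it stands.
- The arm moves only by the tool carry_out, never from a script. Its argument "deltas" is a list of rows, each an object with "hand": the finger opening in mm, from 0 to 87; "dp": the shift along the tool's x, y, z each as a share of 250 mm, from -1 to 1, a list of three; "spin": the turn about the tool's z as a share of pi rad, from -1 to 1. In form: [{"hand": hand, "dp": [dx, dy, dz], "spin": spin}, ...]. A call has 1 to 20 rows; each row is the pose to reach, as a shift and turn from the pose commanded when the call began, along the tool's axes at that moment, turning the shorter way round; what a row does not reach only later rows make up. A row lasts 1/10 s, in which the tool goes at most 50 mm and 8.59 degrees, less where a joint would pass 70% of its speed; a pose out of reach is approached as far as the arm can. A call with a number of a shift or a turn outside -1 to 1 is refused whole. A call with a gripper value outside its range is refused whole. The fingers move at their own pace and stop on an object; "force" is the grip in N (left out, the last holds). Time passes only in rows, so rows that repeat a pose let the fingers close. It gives the time, the measured TCP pose, the force, the opening and the grip force at its end, in the units of the state.
- read_state(): the state, without advancing time (a new reading comes with each control period).
- camera(name): name is "scene" or "top" or "wrist"; returns the picture (420x560x3 uint8, red, green, blue); there is no depth.
- get_calibration(name): a dict with "fx", "fy", "cx", "cy" (pixels), "R" (3x3) and "t" (3): a world point X has camera coordinates R X + t; the wrist camera has in their place "mount" (4x4, takes a point from camera to tool coordinates, whose origin is the TCP and whose axes are the flange's). Camera axes: x right, y down, z forward; pixel columns grow to the right and rows downward; lengths in m; the calibration is good to about 2 mm. A picture is of the moment at which its call begins: read the wrist's pose just before it. get_calibration takes no time and is no camera call.
- close_job(): hands the job in; it is judged then, once.
The state is a dict: "time": time; "joint_positions": joint angles; "joint_vel": joint speeds; "joint_torque": joint torques, N m; "ee_pos": TCP position; "eef_rot": TCP orientation; "ft_force": force on the tool from outside, world axes, zero at the start; "torque": the same for the moment, N m; "width": finger opening in m; "grip_force": force on a finger pad.
Only numpy, scipy, OpenCV 4.12 (cv2) and the standard library are available. Lean on these libraries where they do the work, as an engineer would, in place of code of your own. Each camera call takes 0.05 s, during which the arm holds its last target. There are 200 camera calls.

## Working session

There is one attempt and no reset: what is moved stays moved. The work goes in short steps, Python scripts to look and compute and a tool call to move; the robot and the scene stay as the last step left them, time stands still between calls to the robot, and variables do not carry over. Pictures are saved under pics/ and viewed, at most 10 in all, crops included, and the job is handed in when it is done.

Besides the shell and the picture viewer there is one more tool, called after "Emit:" by a JSON object that holds its "name" and its "arguments". carry_out: Moves the arm, as the interface text tells. Its arguments: {"type":"object","properties":{"deltas":{"type":"array","items":{"type":"object","properties":{"hand":{"type":"number"},"dp":{"type":"array","items":{"type":"number","minimum":-1,"maximum":1}},"spin":{"type":"number","minimum":-1,"maximum":1}}}},"force":{"type":"number"}},"required":["deltas"]}

```bash
mkdir -p pics
python3 - <<'E'
from bench import *
import cv2
s=read_state();print(s)
for n in ("scene","top"):
    cv2.imwrite(f"pics/{n}0.png",camera(n)[:,:,::-1]);print(n,get_calibration(n))
print(get_calibration("wrist"))
E
```

```text
{'time': 0.0, 'joint_positions': array([ 1.17940717,  0.33285997, -0.06473119,  1.46095057,  0.02161083,
        1.34990988, -0.08849255]), 'joint_vel': array([-1.64667240e-03,  7.03032912e-04,  3.57071625e-04, -5.11605424e-04,
        6.19509192e-04, -2.72044638e-04,  8.66824786e-05]), 'joint_torque': array([ 1.05590480e-03, -6.23248959e+01,  2.54133926e-02, -3.89897346e+01,
       -6.12934283e-02,  3.97864287e-02,  1.22215311e-04]), 'ee_pos': array([ 0.22516901, -0.58260536,  0.22175704]), 'eef_rot': array([ 9.83041637e-01,  1.83381101e-01, -1.64524192e-04, -6.96613323e-04]), 'ft_force': array([ 0.28149351,  0.36065742, -0.70702196]), 'torque': array([-0.07187294,  0.01789127, -0.00696814]), 'grip_force': 0.0, 'width': 0.08707414138692751}
scene {'fx': 516.605526575762, 'fy': 516.605526575762, 'cx': 285.98990098057857, 'cy': 213.8708535967776, 'R': array([[ 0.67174601,  0.7407773 , -0.00250777],
       [ 0.63431676, -0.57694824, -0.51456096],
       [-0.38262193,  0.34406355, -0.85745013]]), 't': array([-0.4204849 , -0.28709209,  1.26942484])}
top {'fx': 510.7401752533327, 'fy': 510.7401752533327, 'cx': 285.85910582870594, 'cy': 212.74091443986939, 'R': array([[ 2.09796303e-02, -9.99777592e-01,  2.14970106e-03],
       [-9.97612885e-01, -2.10756008e-02, -6.57597923e-02],
       [ 6.57904730e-02, -7.64953350e-04, -9.97833167e-01]]), 't': array([0.02977249, 0.5800545 , 1.15855924])}
{'fx': 316.58182586339956, 'fy': 316.58182586339956, 'cx': 275.62230747995574, 'cy': 209.2612049627151, 'mount': array([[ 1.14512939e-03, -9.61259169e-01, -2.75643791e-01,
         7.56648927e-02],
       [ 9.99999339e-01,  1.12950539e-03,  2.15427368e-04,
         9.54820404e-04],
       [ 1.04259615e-04, -2.75643855e-01,  9.61259827e-01,
        -1.62358770e-01],
       [ 0.00000000e+00,  0.00000000e+00,  0.00000000e+00,
         1.00000000e+00]])}
```

View pics/scene0.png

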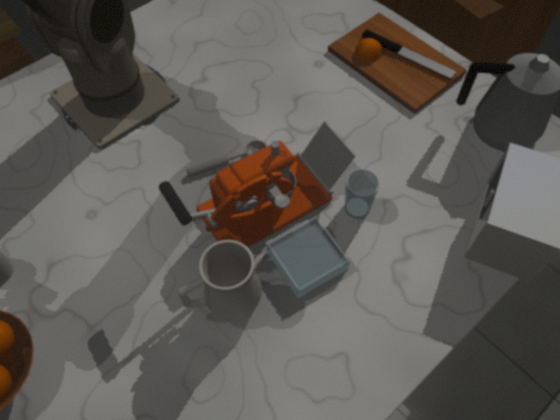

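View pics/top0.png

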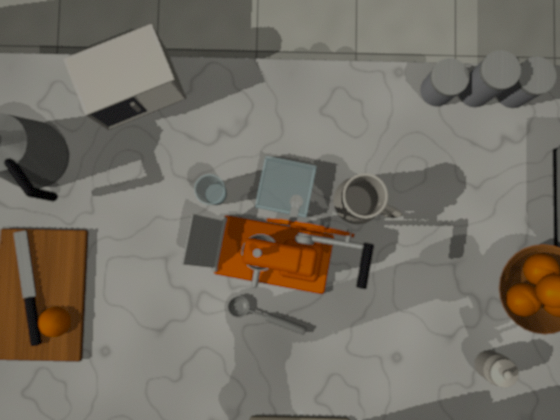

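The scene shows the press at about pixel (265,195) and its guard at (328,155). In the top view the guard is at left (203,242) and the lever bar at (366,265). I'll crop both for detail.

Run:
```python
import cv2
a=cv2.imread("pics/top0.png")[195:305,175:385]; a=cv2.convertScaleAbs(cv2.resize(a,None,fx=3.8,fy=3.8,interpolation=cv2.INTER_CUBIC),alpha=1.7)
cv2.imwrite("pics/tc.png",a)
a=cv2.imread("pics/scene0.png")[115:255,150:360]; a=cv2.convertScaleAbs(cv2.resize(a,None,fx=3.8,fy=3.8,interpolation=cv2.INTER_CUBIC),alpha=1.7)
cv2.imwrite("pics/sc.png",a)
```

```text
(no output)
```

View pics/tc.png

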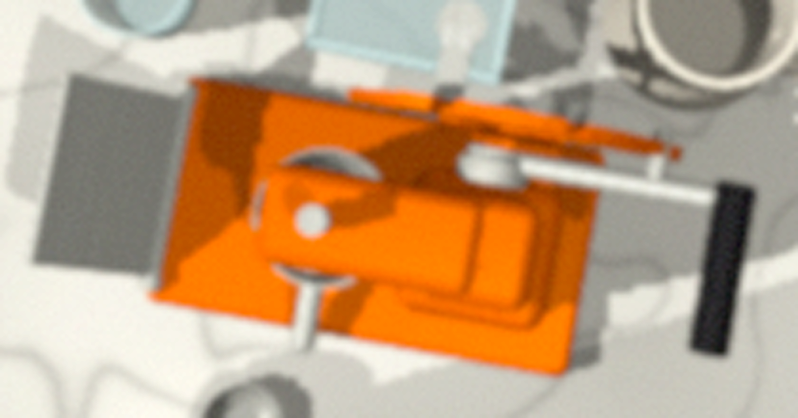

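View pics/sc.png

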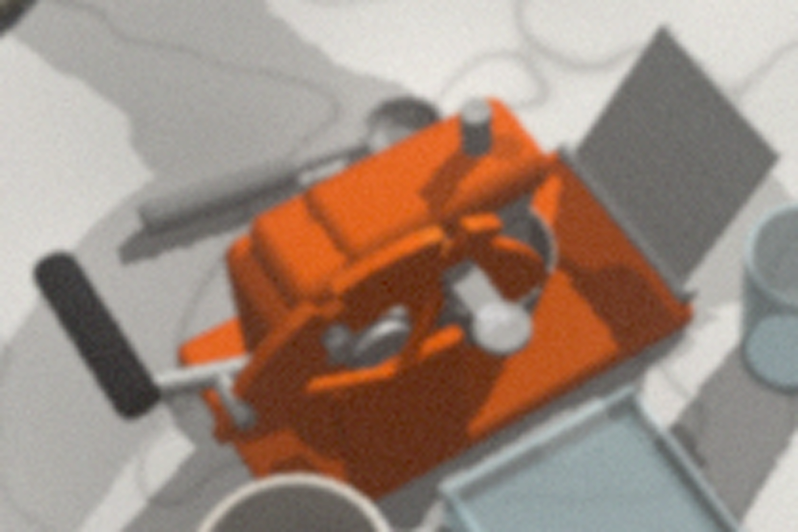

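Top crop: the guard's free-edge corners are at (72,75) and (35,263), the base corners at (195,80), (150,297) and (565,372), and the ram top at (313,220). The long tongue ends at (462,20), pointing away from the robot. In the scene crop that tongue ends at (500,325). I'll fit the press pose, the guard angle and the notch.

```bash
cat > h.py <<'E'
from bench import *
import numpy as np
from scipy.optimize import least_squares
from scipy.spatial.transform import Rotation as Ro
C={n:get_calibration(n) for n in("scene","top")}
def proj(n,X):
    c=C[n];p=c["R"]@X+c["t"];return np.array([c["fx"]*p[0]/p[2]+c["cx"],c["fy"]*p[1]/p[2]+c["cy"]])
def W(q,P):
    P=np.array(P)/1000;c,s=np.cos(q[2]),np.sin(q[2]);return np.array([q[0]+c*P[0]-s*P[1],q[1]+s*P[0]+c*P[1],P[2]])
def guard(a,x,r=100): return [x,127+r*np.cos(a),22+r*np.sin(a)]
def lever(a,r,x): return [x,-60+r*np.sin(a-1.05),120+r*np.cos(a-1.05)]
E
python3 - <<'E'
from h import *
O={"top":(175,195),"scene":(150,115)}
obs=[("top",(195,80),(70,130,18)),("top",(150,297),(-70,130,18)),("top",(565,372),(-70,-130,18)),("top",(313,220),(0,30,188)),
("scene",(690,305),(70,130,18)),("scene",(477,107),(0,30,188)),("scene",(180,352),(-70,-130,18)),
("top",(72,75),55),("top",(35,263),-55),("scene",(663,28),-55),("scene",(777,157),55)]
def res(q):
    r=[]
    for n,p,P in obs:
        if not isinstance(P,tuple):P=guard(q[3],P)
        r.append(proj(n,W(q,P))-(np.array(p)/3.8+O[n]))
    return np.array(r)
f=least_squares(lambda q:res(q).ravel(),[0.5,-0.1,0.1,0.3],loss="soft_l1");q=f.x
print(q);print(res(q).round(1).tolist())
np.save("q.npy",q)
for n in O:
    t=lambda P:((proj(n,W(q,P))-O[n])*3.8).round().tolist()
    print(n,"bar",t(lever(0,140,59+20)),[t(lever(0,140,x)) for x in(-20,25,70,79)],"hub",t([50,-60,120]))
    for a in(.7,1.4):
        P=lever(a,95,0);print(a,[t([x,P[1],P[2]-20]) for x in(60,70,80,90,100,113,123)])
g=W(q,lever(0,140,20));print("grip",g,"hinge",W(q,[0,127,22]),"edge",W(q,guard(q[3],0)),np.linalg.norm(g[:2]))
E
```

```text
[ 0.48546869  0.06580174 -0.15485582  0.95975994]
[[-1.8, -2.6], [-1.1, 0.4], [1.6, 0.7], [0.5, -1.1], [2.2, 0.9], [-0.9, 1.4], [-3.2, -0.9], [-0.5, -1.4], [-0.4, 0.0], [-1.6, -1.6], [-0.1, -0.9]]
top bar [744.0, 137.0] [[712.0, 326.0], [727.0, 240.0], [741.0, 154.0], [744.0, 137.0]] hub [498.0, 154.0]
0.7 [[569.0, 143.0], [572.0, 124.0], [575.0, 105.0], [578.0, 86.0], [582.0, 67.0], [586.0, 43.0], [589.0, 24.0]]
1.4 [[445.0, 121.0], [448.0, 102.0], [451.0, 83.0], [455.0, 64.0], [458.0, 45.0], [462.0, 21.0], [466.0, 2.0]]
scene bar [164.0, 439.0] [[62.0, 281.0], [107.0, 351.0], [154.0, 424.0], [164.0, 439.0]] hub [377.0, 346.0]
0.7 [[318.0, 314.0], [329.0, 330.0], [340.0, 346.0], [352.0, 362.0], [363.0, 377.0], [378.0, 399.0], [390.0, 415.0]]
1.4 [[439.0, 249.0], [451.0, 264.0], [462.0, 279.0], [474.0, 295.0], [486.0, 310.0], [501.0, 330.0], [514.0, 346.0]]
grip [ 0.4772446  -0.11655113  0.18965995] hinge [0.50505687 0.19128203 0.022     ] edge [0.51390574 0.24796717 0.10390539] 0.49127036673183194
```

The tongue matches the last notch: projected (462,21) and (501,330), measured (462,20) and (500,325). So the lever target is 1.40 rad. The guard is at about 0.96 rad. I'll push it with closed fingers from the +y side, with tool x along press y.

```bash
cat >> h.py <<'E'
q=np.load("q.npy") if __import__("os").path.exists("q.npy") else None
def toP(X):  # world -> press mm
    d=np.array(X)[:2]-q[:2];c,s=np.cos(q[2]),np.sin(q[2]);return (1000*np.array([c*d[0]+s*d[1],-s*d[0]+c*d[1],X[2]])).round(1)
def plan(target,ang=None,p0=None,frac=True):
    s=read_state();R=Ro.from_quat(s["eef_rot"]).as_matrix();p=s["ee_pos"] if p0 is None else p0
    print("t",round(s["time"],2),"press",toP(s["ee_pos"]),"ft",s["ft_force"].round(1),"w",round(s["width"],4))
    d=R.T@(target-p)/.25;a=np.degrees(np.arctan2(R[1,0],R[0,0]))
    print("dp",d.round(3),"toolx deg",a.round(1),"tiltz",R[:,2].round(3))
    if ang is not None:print("spin",round(((a-ang+180)%360-180)/180,4))
def ray(n,u,v,z):
    c=C[n];d=c["R"].T@np.array([(u-c["cx"])/c["fx"],(v-c["cy"])/c["fy"],1]);o=-c["R"].T@c["t"];return o+d*(z-o[2])/d[2]
E
python3 - <<'E'
from h import *
print("tumbler",toP(ray("top",211,190,.05)),"dish",toP(ray("top",286,187,.02)),"pitcher",toP(ray("top",364,197,.16)))
t=W(q,[0,235,270]);print(t,np.degrees(q[2])+90)
plan(t,np.degrees(q[2])+90)
E
```

```text
tumbler [115.4 165.5  50. ] dish [155.1   1.   20. ] pitcher [ 146.6 -161.3  160. ]
[0.52171453 0.29798968 0.27      ] 81.1274152907869
t 0.1 press [-157.2 -680.9  221.9] ft [-0.6 -0.3  0.1] w 0.0868
dp [ 2.376 -2.858 -0.189] toolx deg 21.1 tiltz [-0.     0.001 -1.   ]
spin -0.3333
```

Emit:
{"name": "carry_out", "arguments": {"deltas": [{"hand": 0,"dp": [0,0,-0.2],"spin": -0.04},{"hand": 0,"dp": [0.79,-0.95,-0.2],"spin": -0.333},{"hand": 0,"dp": [0.79,-0.95,-0.2],"spin": -0.333},{"hand": 0,"dp": [0.79,-0.95,-0.2],"spin": -0.333},{"hand": 0,"dp": [0.79,-0.95,-0.2],"spin": -0.333},{"hand": 0,"dp": [0.79,-0.95,-0.2],"spin": -0.333},{"hand": 0,"dp": [0.79,-0.95,-0.2],"spin": -0.333},{"hand": 0,"dp": [0.79,-0.95,-0.2],"spin": -0.333},{"hand": 0,"dp": [0.79,-0.95,-0.2],"spin": -0.333},{"hand": 0,"dp": [0.79,-0.95,-0.2],"spin": -0.333},{"hand": 0,"dp": [0.79,-0.95,-0.2],"spin": -0.333},{"hand": 0,"dp": [0.79,-0.95,-0.2],"spin": -0.333}]}}

```text
time: 1.3
ee_pos: [0.3234, -0.2913, 0.2723]
eef_rot: [0.761, 0.649, 0.0, -0.0]
ft_force: [-0.1, -0.8, -0.7]
width: 0.0027
grip_force: 0.0
```

```bash
python3 -c "
from h import *
plan(W(q,[0,235,270]),81.1)"
```

```text
t 1.3 press [-105.1 -377.9  272.3] ft [-0.1 -0.8 -0.7] w 0.0027
dp [2.453 0.411 0.01 ] toolx deg 80.9 tiltz [-0.     0.001 -1.   ]
spin -0.001
```

Emit:
{"name": "carry_out", "arguments": {"deltas": [{"hand": 0,"dp": [0.95,0.2,0],"spin": 0},{"hand": 0,"dp": [0.95,0.2,0],"spin": 0},{"hand": 0,"dp": [0.95,0.2,0],"spin": 0},{"hand": 0,"dp": [0.95,0.2,0],"spin": 0},{"hand": 0,"dp": [0.95,0.2,0],"spin": 0},{"hand": 0,"dp": [0.95,0.2,0],"spin": 0}]}}

```text
time: 1.9
ee_pos: [0.4118, -0.0585, 0.2729]
eef_rot: [0.758, 0.652, 0.001, 0.0]
ft_force: [-0.2, -0.9, -0.2]
width: 0.0003
grip_force: 0.0
```

Emit:
{"name": "carry_out", "arguments": {"deltas": [{"hand": 0,"dp": [0.95,0.2,0],"spin": 0},{"hand": 0,"dp": [0.95,0.2,0],"spin": 0},{"hand": 0,"dp": [0.95,0.2,0],"spin": 0},{"hand": 0,"dp": [0.95,0.2,0],"spin": 0},{"hand": 0,"dp": [0.95,0.2,0],"spin": 0},{"hand": 0,"dp": [0.95,0.2,0],"spin": 0}]}}

```text
time: 2.5
ee_pos: [0.4968, 0.1681, 0.2716]
eef_rot: [0.758, 0.652, 0.001, -0.002]
ft_force: [-0.6, 0.4, -1.1]
width: 0.0003
grip_force: 0.0
```

Emit:
{"name": "carry_out", "arguments": {"deltas": [{"hand": 0,"dp": [0.55,0,0],"spin": 0},{"hand": 0,"dp": [0.55,0,0],"spin": 0},{"hand": 0,"dp": [0.55,0,0],"spin": 0},{"hand": 0,"dp": [0.55,0,0],"spin": 0},{"hand": 0,"dp": [0.55,0,0],"spin": 0}]}}

```text
time: 3.0
ee_pos: [0.5181, 0.2989, 0.2717]
eef_rot: [0.76, 0.65, -0.001, -0.0]
ft_force: [0.4, -0.8, 0.6]
width: 0.0003
grip_force: 0.0
```

```bash
python3 -c "
from h import *
plan(W(q,[0,235,78]),81.1)"
```

```text
t 3.0 press [ -3.7 235.4 271.7] ft [ 0.4 -0.8  0.6] w 0.0003
dp [-0.001  0.016  0.775] toolx deg 81.1 tiltz [-0.002 -0.    -1.   ]
spin -0.0001
```

Now I'll lower to z = 78 mm and push in -tool x to just short of contact at full upright. Finger half-width is about 10 mm, so upright should be near y = 140.

Emit:
{"name": "carry_out", "arguments": {"deltas": [{"hand": 0,"dp": [0,0,0.4],"spin": 0},{"hand": 0,"dp": [0,0,0.775],"spin": 0},{"hand": 0,"dp": [0,0,0.775],"spin": 0},{"hand": 0,"dp": [0,0,0.775],"spin": 0},{"hand": 0,"dp": [0,0,0.775],"spin": 0},{"hand": 0,"dp": [0,0,0.775],"spin": 0},{"hand": 0,"dp": [-0.08,0,0.775],"spin": 0},{"hand": 0,"dp": [-0.12,0,0.775],"spin": 0},{"hand": 0,"dp": [-0.16,0,0.775],"spin": 0},{"hand": 0,"dp": [-0.19,0,0.775],"spin": 0},{"hand": 0,"dp": [-0.22,0,0.775],"spin": 0},{"hand": 0,"dp": [-0.25,0,0.775],"spin": 0},{"hand": 0,"dp": [-0.28,0,0.775],"spin": 0},{"hand": 0,"dp": [-0.3,0,0.775],"spin": 0},{"hand": 0,"dp": [-0.32,0,0.775],"spin": 0},{"hand": 0,"dp": [-0.34,0,0.775],"spin": 0},{"hand": 0,"dp": [-0.35,0,0.775],"spin": 0},{"hand": 0,"dp": [-0.36,0,0.775],"spin": 0},{"hand": 0,"dp": [-0.36,0,0.775],"spin": 0}]}}

```text
time: 4.9
ee_pos: [0.5037, 0.2099, 0.0786]
eef_rot: [0.76, 0.65, -0.0, 0.0]
ft_force: [0.7, -0.9, 0.8]
width: 0.0003
grip_force: 0.0
```

Run:
```python
from h import *
import cv2
plan(W(q,[0,140,78]),81.1)
a=camera("scene")[95:235,200:400,::-1];b=camera("top")[195:305,165:325,::-1]
a=cv2.resize(a,None,fx=3,fy=3,interpolation=cv2.INTER_CUBIC);b=cv2.resize(b,None,fx=3,fy=3,interpolation=cv2.INTER_CUBIC)
im=np.zeros((760,600,3),np.uint8);im[:420,:600]=a;im[425:755,:480]=b
im=cv2.convertScaleAbs(im,alpha=1.7);cv2.imwrite("pics/g1.png",im[:420]);cv2.imwrite("pics/g1b.png",im[425:])
for n,o in(("scene",(200,95)),("top",(165,195))):
    for ang in(1.37,1.47,1.57,1.67):print(n,ang,[((proj(n,W(q,guard(ang,x)))-o)*3).round().tolist() for x in(-55,55)])
```

```text
t 4.9 press [ -4.2 145.2  78.6] ft [ 0.7 -0.9  0.8] w 0.0003
dp [-0.021  0.017  0.003] toolx deg 81.1 tiltz [-0.    -0.001 -1.   ]
spin -0.0003
scene 1.37 [[326.0, 84.0], [420.0, 191.0]]
scene 1.47 [[314.0, 89.0], [409.0, 197.0]]
scene 1.57 [[302.0, 95.0], [396.0, 203.0]]
scene 1.67 [[290.0, 101.0], [384.0, 210.0]]
top 1.37 [[105.0, 218.0], [134.0, 63.0]]
top 1.47 [[118.0, 220.0], [147.0, 65.0]]
top 1.57 [[132.0, 223.0], [161.0, 68.0]]
top 1.67 [[146.0, 226.0], [175.0, 70.0]]
```

View pics/g1.png

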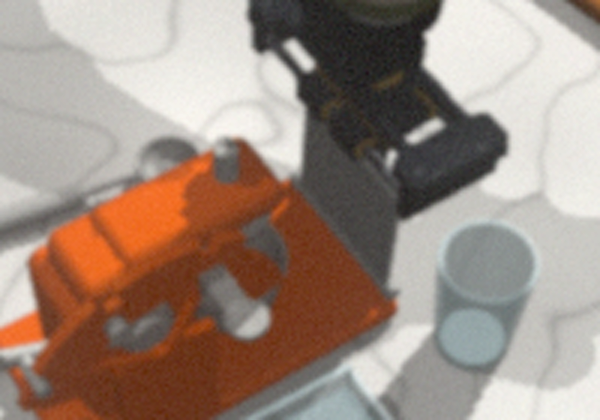

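The guard is nearly upright, with its near top corner at about (397,197) and the gripper behind it. I'll push the remaining ~5 mm, back off, rise, and check from above with the wrist camera.

Emit:
{"name": "carry_out", "arguments": {"deltas": [{"hand": 0,"dp": [-0.01,0,0],"spin": 0},{"hand": 0,"dp": [-0.02,0,0],"spin": 0},{"hand": 0,"dp": [-0.02,0,0],"spin": 0},{"hand": 0,"dp": [-0.02,0,0],"spin": 0},{"hand": 0,"dp": [0.04,0,0],"spin": 0},{"hand": 0,"dp": [0.12,0,0],"spin": 0},{"hand": 0,"dp": [0.12,0,0],"spin": 0},{"hand": 0,"dp": [0.12,0,-0.2],"spin": 0},{"hand": 0,"dp": [0.12,0,-0.4],"spin": 0},{"hand": 0,"dp": [0.12,0,-0.6],"spin": 0},{"hand": 0,"dp": [0.12,0,-0.8],"spin": 0},{"hand": 0,"dp": [0.12,0,-0.8],"spin": 0},{"hand": 0,"dp": [-0.1,0,-0.8],"spin": 0},{"hand": 0,"dp": [-0.3,0,-0.8],"spin": 0},{"hand": 0,"dp": [-0.35,0,-0.8],"spin": 0},{"hand": 0,"dp": [-0.35,0,-0.8],"spin": 0},{"hand": 0,"dp": [-0.35,0,-0.8],"spin": 0},{"hand": 0,"dp": [-0.35,0,-0.8],"spin": 0}]}}

```text
time: 6.8
ee_pos: [0.49, 0.1249, 0.2787]
eef_rot: [0.76, 0.65, 0.0, -0.0]
ft_force: [0.6, 0.1, 0.5]
width: 0.0006
grip_force: 0.0
```

```bash
cat >> h.py <<'E'
def wproj(s,X):
    c=get_calibration("wrist");T=np.eye(4);T[:3,:3]=Ro.from_quat(s["eef_rot"]).as_matrix();T[:3,3]=s["ee_pos"]
    p=np.linalg.inv(T@c["mount"])@np.append(X,1);return np.array([c["fx"]*p[0]/p[2]+c["cx"],c["fy"]*p[1]/p[2]+c["cy"]])
E
python3 - <<'E'
from h import *
import cv2
s=read_state();a=camera("wrist")[:,:,::-1];b=camera("scene")[:,:,::-1];cv2.imwrite("pics/w2.png",cv2.convertScaleAbs(a,alpha=1.5));cv2.imwrite("pics/s2.png",b);cv2.imwrite("pics/t2.png",camera("top")[:,:,::-1])
print(toP(s["ee_pos"]),s["time"])
for g in(1.47,1.57,1.67):print(g,[wproj(s,W(q,guard(g,x))).round(1).tolist() for x in(-55,55)])
print("hinge",[wproj(s,W(q,[x,127,22])).round(1).tolist() for x in(-55,55)],"base",[wproj(s,W(q,[x,130,18])).round(1).tolist() for x in(-70,70)],"ram",wproj(s,W(q,[0,30,188])))
E
```

```text
[ -4.6  59.1 278.7] 6.8
1.47 [[223.0, 115.0], [336.7, 115.2]]
1.57 [[223.4, 125.7], [336.3, 125.9]]
1.67 [[223.9, 136.2], [335.6, 136.4]]
hinge [[235.8, 124.1], [321.9, 124.2]] base [[224.5, 121.6], [333.2, 121.8]] ram [280.22394611 244.3950145 ]
```

View pics/w2.png

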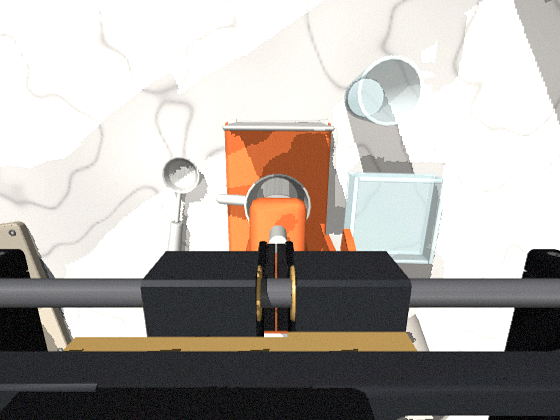

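The wrist view shows the guard as a thin line at row ~127, columns 223–333, so it is essentially upright. I'll zoom in to measure it exactly.

Run:
```python
import cv2
a=cv2.imread("pics/w2.png")[105:145,210:345];cv2.imwrite("pics/w2c.png",cv2.resize(a,None,fx=5.9,fy=12,interpolation=cv2.INTER_NEAREST))
```

```text
(no output)
```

View pics/w2c.png

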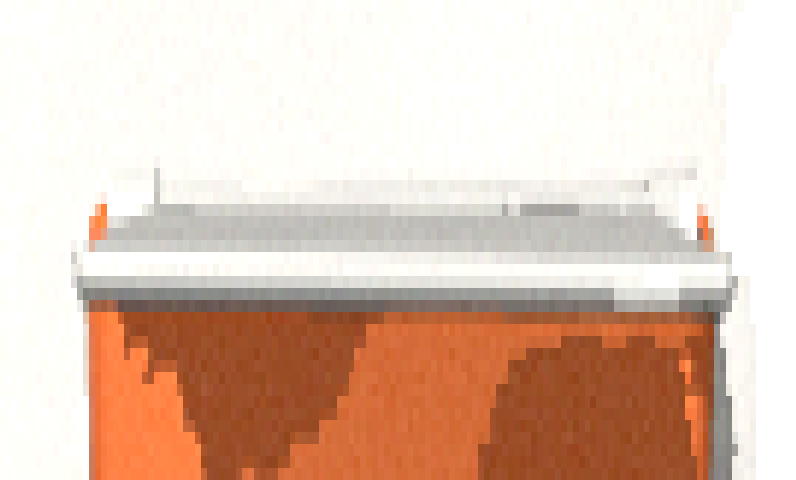

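The guard's top edge is centred at row ~128 and its base (hinge) at ~122–124. That gives about 1.59 rad, upright to within roughly 1.5°. Next is the lever: grasp the bar with the closing direction along press y and carry it along its arc.

Run:
```python
from h import *
s=read_state();print(s["joint_positions"].round(2))
for a in(-8.9,171.1):plan(W(q,lever(0,140,5))+[0,0,.08],a)
```

```text
[ 0.62  0.14 -1.04  1.64  0.12  1.43 -0.58]
t 6.95 press [ -4.6  59.3 278.6] ft [-0.1 -0.5 -1. ] w 0.0003
dp [-0.963  0.037  0.036] toolx deg 81.2 tiltz [-0.  0. -1.]
spin 0.5005
t 6.95 press [ -4.6  59.3 278.6] ft [-0.1 -0.5 -1. ] w 0.0003
dp [-0.963  0.037  0.036] toolx deg 81.2 tiltz [-0.  0. -1.]
spin -0.4995
```

Emit:
{"name": "carry_out", "arguments": {"deltas": [{"hand": 60,"dp": [-0.96,0.04,0.03],"spin": 0.5},{"hand": 60,"dp": [-0.96,0.04,0.03],"spin": 0.5},{"hand": 60,"dp": [-0.96,0.04,0.03],"spin": 0.5},{"hand": 60,"dp": [-0.96,0.04,0.03],"spin": 0.5},{"hand": 60,"dp": [-0.96,0.04,0.03],"spin": 0.5},{"hand": 60,"dp": [-0.96,0.04,0.03],"spin": 0.5},{"hand": 60,"dp": [-0.96,0.04,0.03],"spin": 0.5},{"hand": 60,"dp": [-0.96,0.04,0.03],"spin": 0.5},{"hand": 60,"dp": [-0.96,0.04,0.03],"spin": 0.5},{"hand": 60,"dp": [-0.96,0.04,0.03],"spin": 0.5},{"hand": 60,"dp": [-0.96,0.04,0.03],"spin": 0.5},{"hand": 60,"dp": [-0.96,0.04,0.03],"spin": 0.5},{"hand": 60,"dp": [-0.96,0.04,0.03],"spin": 0.5},{"hand": 60,"dp": [-0.96,0.04,0.03],"spin": 0.5}]}}

```text
time: 8.35
ee_pos: [0.463, -0.1144, 0.2713]
eef_rot: [0.997, -0.077, -0.0, -0.0]
ft_force: [-0.2, -0.5, -0.2]
width: 0.0601
grip_force: 0.0
```

Run:
```python
from h import *
import cv2
s=read_state();print(s["joint_positions"].round(2))
cv2.imwrite("pics/w3.png",cv2.convertScaleAbs(camera("wrist")[:,:,::-1],alpha=1.4))
print("bar ends",[wproj(s,W(q,lever(0,140,x))).round(1).tolist() for x in(-31,5,59)])
plan(W(q,lever(0,140,5))-[0,0,.017],-8.9)
```

```text
[ 0.92  0.02 -0.78  1.73  0.02  1.4  -1.58]
bar ends [[274.4, 258.2], [274.5, 217.3], [274.6, 149.5]]
t 8.4 press [   5.6 -181.7  271.3] ft [ 0.1  0.1 -0.5] w 0.06
dp [-0.002 -0.001  0.394] toolx deg -8.8 tiltz [ 0.  0. -1.]
spin 0.0004
```

View pics/w3.png

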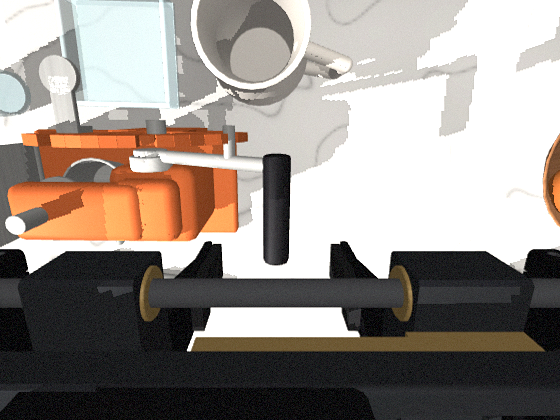

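The bar runs from (276,155) to (276,263), matching the prediction and centred between the fingers. I'll descend and grip lightly.

Emit:
{"name": "carry_out", "arguments": {"deltas": [{"hand": 60,"dp": [0,0,0.2],"spin": 0},{"hand": 60,"dp": [0,0,0.39],"spin": 0},{"hand": 60,"dp": [0,0,0.39],"spin": 0},{"hand": 60,"dp": [0,0,0.39],"spin": 0},{"hand": 60,"dp": [0,0,0.39],"spin": 0},{"hand": 15,"dp": [0,0,0.39],"spin": 0},{"hand": 15,"dp": [0,0,0.39],"spin": 0},{"hand": 15,"dp": [0,0,0.39],"spin": 0},{"hand": 15,"dp": [0,0,0.39],"spin": 0},{"hand": 15,"dp": [0,0,0.39],"spin": 0},{"hand": 15,"dp": [0,0,0.39],"spin": 0}], "force": 20}}

```text
time: 9.5
ee_pos: [0.4629, -0.1146, 0.1738]
eef_rot: [0.997, -0.078, 0.0, -0.0]
ft_force: [-0.6, -0.2, -0.8]
width: 0.0214
grip_force: 20.0
```

Run:
```python
from h import *
plan(W(q,lever(0,140,5))-[0,0,.017])
R=Ro.from_quat(read_state()["eef_rot"]).as_matrix();g=W(q,lever(0,140,5))
for a in np.linspace(0,1.45,16)[1:]:print(round(a,2),(R.T@(W(q,lever(a,140,5))-g)/.25).round(3).tolist())
```

```text
t 9.5 press [   5.5 -181.8  173.8] ft [-0.6 -0.2 -0.8] w 0.0214
dp [-0.002 -0.001  0.005] toolx deg -8.9 tiltz [ 0.  0. -1.]
0.1 [-0.0, -0.029, -0.046]
0.19 [-0.0, -0.063, -0.088]
0.29 [-0.0, -0.1, -0.127]
0.39 [-0.0, -0.141, -0.163]
0.48 [-0.0, -0.185, -0.194]
0.58 [-0.0, -0.232, -0.221]
0.68 [-0.0, -0.282, -0.243]
0.77 [-0.0, -0.333, -0.26]
0.87 [-0.0, -0.386, -0.272]
0.97 [-0.0, -0.439, -0.279]
1.06 [-0.0, -0.493, -0.281]
1.16 [-0.001, -0.547, -0.278]
1.26 [-0.001, -0.601, -0.269]
1.35 [-0.001, -0.653, -0.256]
1.45 [-0.001, -0.704, -0.237]
```

Gripped at 21.4 mm, which matches the bar. I'll follow the arc to about 1.40.

Emit:
{"name": "carry_out", "arguments": {"deltas": [{"hand": 15,"dp": [0,-0.029,-0.046],"spin": 0},{"hand": 15,"dp": [0,-0.063,-0.088],"spin": 0},{"hand": 15,"dp": [0,-0.1,-0.127],"spin": 0},{"hand": 15,"dp": [0,-0.141,-0.163],"spin": 0},{"hand": 15,"dp": [0,-0.185,-0.194],"spin": 0},{"hand": 15,"dp": [0,-0.232,-0.221],"spin": 0},{"hand": 15,"dp": [0,-0.282,-0.243],"spin": 0},{"hand": 15,"dp": [0,-0.333,-0.26],"spin": 0},{"hand": 15,"dp": [0,-0.386,-0.272],"spin": 0},{"hand": 15,"dp": [0,-0.439,-0.279],"spin": 0},{"hand": 15,"dp": [0,-0.493,-0.281],"spin": 0},{"hand": 15,"dp": [0,-0.547,-0.278],"spin": 0},{"hand": 15,"dp": [0,-0.601,-0.269],"spin": 0},{"hand": 15,"dp": [0,-0.653,-0.256],"spin": 0},{"hand": 15,"dp": [0,-0.675,-0.248],"spin": 0},{"hand": 15,"dp": [0,-0.675,-0.248],"spin": 0}]}}

```text
time: 11.1
ee_pos: [0.4899, 0.0528, 0.2363]
eef_rot: [0.997, -0.077, 0.001, -0.0]
ft_force: [3.3, 0.8, 3.3]
width: 0.0212
grip_force: 20.0
```

Run:
```python
from h import *
plan(W(q,lever(1.4,140,5))-[0,0,.017])
```

```text
t 11.1 press [  6.4 -12.2 236.3] ft [3.3 0.8 3.3] w 0.0212
dp [-0.006 -0.001  0.007] toolx deg -8.9 tiltz [ 0.002  0.    -1.   ]
```

Emit:
{"name": "carry_out", "arguments": {"deltas": [{"hand": 60,"dp": [0,0,0],"spin": 0},{"hand": 60,"dp": [0,0,0],"spin": 0},{"hand": 60,"dp": [0,0,0],"spin": 0},{"hand": 60,"dp": [0,0,0],"spin": 0},{"hand": 60,"dp": [0,0,0],"spin": 0},{"hand": 60,"dp": [0,0,-0.1],"spin": 0},{"hand": 60,"dp": [0,0,-0.3],"spin": 0},{"hand": 60,"dp": [0,0,-0.4],"spin": 0},{"hand": 60,"dp": [-0.2,0.4,-0.5],"spin": 0},{"hand": 60,"dp": [-0.2,0.8,-0.5],"spin": 0},{"hand": 60,"dp": [-0.2,1,-0.5],"spin": 0},{"hand": 60,"dp": [-0.2,1,-0.5],"spin": 0},{"hand": 60,"dp": [-0.2,1,-0.5],"spin": 0},{"hand": 60,"dp": [-0.2,1,-0.5],"spin": 0},{"hand": 60,"dp": [-0.2,1,-0.5],"spin": 0}]}}

```text
time: 12.6
ee_pos: [0.4002, -0.1887, 0.3606]
eef_rot: [0.997, -0.08, -0.0, -0.0]
ft_force: [0.3, 0.8, -0.3]
width: 0.0601
grip_force: 0.0
```

Run:
```python
from h import *
import cv2
s=read_state();print(s["time"],toP(s["ee_pos"]))
a=camera("scene")[:,:,::-1];cv2.imwrite("pics/s4.png",a);o=(150,90)
c=cv2.convertScaleAbs(cv2.resize(a[90:240,150:350],None,fx=4,fy=4,interpolation=cv2.INTER_CUBIC),alpha=1.6);cv2.imwrite("pics/s4c.png",c)
t=lambda P:((proj("scene",W(q,P))-o)*4).round().tolist()
for l in(.7,1.3,1.4,1.5):print("bar",l,[t(lever(l,140,x)) for x in(-31,59)])
for g in(1.47,1.57,1.67):print("guard",g,[t(guard(g,x)) for x in(-55,55)])
```

```text
12.6 [ -45.  -264.6  360.6]
bar 0.7 [[181.0, 217.0], [286.0, 364.0]]
bar 1.3 [[349.0, 128.0], [459.0, 267.0]]
bar 1.4 [[376.0, 121.0], [487.0, 259.0]]
bar 1.5 [[402.0, 117.0], [513.0, 253.0]]
guard 1.47 [[618.0, 139.0], [745.0, 282.0]]
guard 1.57 [[602.0, 146.0], [728.0, 291.0]]
guard 1.67 [[586.0, 155.0], [712.0, 300.0]]
```

View pics/s4c.png

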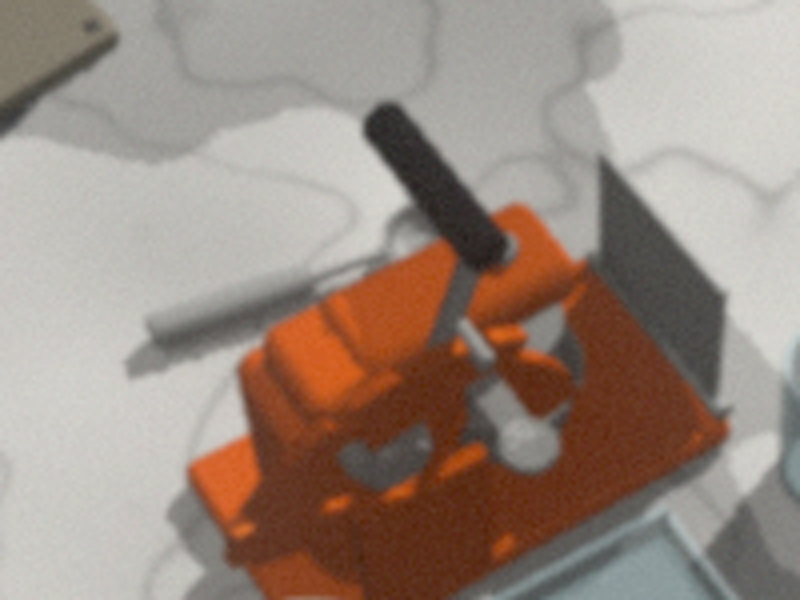

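The bar runs from about (385,118) to (488,250), above the tongue, which matches 1.40. The guard's corners at (600,157) and (725,296) match upright. The robot is clear of everything, so I'll hand in.

```bash
python3 -c "
from bench import *
print(close_job())"
```

```text
the job is handed in; nothing more can be done
None
```

I handed the job in at about 12.7 s: the guard was folded up first and measures about 1.59 rad, roughly 1.5° past straight upright. The lever then went into the tongue-marked last notch (1.40 rad) and stayed there once released, and the arm kept clear of the pitcher, dish, tumbler and spoon.

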